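Open the child-safe box with its bolt and hidden catch

TASK

Open the white child-safe box: slide back the bolt on its lid, then raise the lid gently by its handle until the hidden safety catch stops it. Feel under the lid's front lip for the catch, push it in and, keeping it in, lift the lid past it, then open the lid wide so that it stays open. Do not force the lid against the catch, do not press hard on the box's front or the catch, and leave the other things where they stand.

Things in the scene. Friction and masses are not known exactly. Their poses are not given: they have to be found in the camera images.
- box: white metal storage box with a hinged lid, fixed to the worktop. Origin: centre of its underside; x from its front (the robot's side) to its back, y along the front to its left, z up; 'box' figures below are in this frame. Walls at x -85 to +85 mm, y -140 to +140 mm; top of the closed lid at z 130 mm. The lid plate, 7 mm thick, reaches 21 mm beyond the front wall, to x -106 mm
- front_panel: front wall of the box with the hidden safety catch, whose hook stops the lid at about 0.28 rad. The lid can pass while the catch is pushed in 7 mm or more, and is free of it above 0.40 rad even when it has sprung out again. Origin: centre of the wall's lower edge, outer face (box x -85 mm, z 0); axes as the box's
- catch_slot (a point): middle of the black slot, on the front wall (box x -85, z 93 mm). In it a black pad, the catch: 25 mm wide with slanting flanks, z 74 to 112 mm, standing 14 mm out of the wall. Its centre is anywhere from y -75 to +75 mm, new each time, unmeasured: feel for it. Pushed toward the wall (+x) it moves 13 mm on a spring (2.5 N at first, 6.4 N at its stop); let go, it springs out
- strip: steel strip under the lid inside the box, 240 mm long, which the hook of the catch holds; its origin and axes are those of the lid, at the hinge. It hangs 36 to 57 mm behind the lip's outer face, down to 59 mm below the hinge; until the lid has passed the catch (0.42 rad) only the catch can touch it
- lid (a joint): lid angle in rad: 0 closed, grows as it opens, 1.35 at the stop. Stiff hinge: the lid stays at any angle where it is left; about 4 N up at the front edge move it
- lid_hinge (a point): middle of the lid's hinge line, at the box's back (box x +85 mm, z 127 mm); the line runs along box y
- lid_handle (a point): middle of the lid's handle: a round steel bar 10 mm thick, 70 mm long along box y, its axis 32 mm above the lid's top; lid closed: box x -80, y -40, z 162 mm. The bar may turn between the fingers as the lid rises
- lid_lip (a point): middle of the lower edge of the lip, which is 4 mm thick and hangs 43 mm below the lid plate along its whole front, hiding the catch; lid closed: box x -106, y 0, z 80 mm. Lid raised to the catch: x -112, z 134 mm; then shut fingertips tilted 25 to 45 degrees can reach the pad from the front, under the lip, and carry the lip up as well
- bolt (a joint): slide of the bolt on the lid in m: 0 (to 0.004) shut, 0.028 fully drawn at its stop; clear of its keeper from 0.016. Moves along box -y (to the right, seen from the robot) against 2.5 N of friction and stays where it is left
- bolt_knob (a point): point on the axis of the bolt's knob, 25 mm above the lid's top: an upright round steel pin 12 mm thick whose top is 43 mm above the lid; shut, at box x -45, y +85, z 155 mm. The bolt's two guides, 21 mm high and 8 mm wide, stand on the lid at box y +36 and +118 mm
- bolt_keeper (a point): middle of the bridge of the bolt's keeper, a steel loop 30 mm wide along box x at the left side of the box, under which the shut bolt's tip lies; its top is at z 152 mm
- spice_a: spice jar with dark lid, 41 mm across, 105 mm tall; bystander, to be left standing; origin at the centre of its underside
- spice_b: second spice jar with dark lid, 41 mm across, 105 mm tall; bystander, to be left standing; origin at the centre of its underside
- garlic: bulb of garlic, 50 mm; bystander, to be left standing; origin at the centre of its underside
- washing_up: pump bottle of washing-up liquid, 178 mm tall; bystander, to be left standing; origin at the centre of its underside

How it is judged:
On the way, in this order (a step that is already met when the one before it is completed fails the run):
1. the bolt is drawn clear of its keeper while the lid is still shut (value of joint bolt above 0.016 m and value of joint lid below 0.04 rad), for 0.2 s.
2. the lid is raised a little (0.15 to 0.33 rad), up to or nearly up to the safety catch (value of joint lid between 0.15 and 0.33 rad), for 0.2 s.
3. the lid has passed the catch (value of joint lid above 0.42 rad), for 0.1 s.
At the end, for the whole second after the job is handed in: The lid stands open by more than 0.8 rad (46 degrees) and stays there by itself, the bolt is still drawn (more than 14 mm), and every bystander is within 30 mm of where it stood (value of joint lid above 0.8 rad and value of joint bolt above 0.014 m and velocity of joint lid between -0.05 and 0.05 rad/s and distance of each of spice_a, spice_b, garlic, washing_up from where it was at the start of the episode below 0.03 m); the robot touches nothing.
It fails at once if the lid was forced: its strip pulled on the safety catch with more than 25 N (contact force between strip and anything else above 25 N and value of joint lid below 0.42 rad).
It fails at once if the robot pressed on the box's front wall or the catch with more than 25 N (contact force between any of the arm, the fingers and front_panel above 25 N).
It fails at once if a bystander was moved by more than 30 mm or knocked over (distance of any of spice_a, spice_b, garlic, washing_up from where it was at the start of the episode above 0.03 m or angle between any of spice_a, spice_b, washing_up's own z axis and vertical above 0.6 rad).
It also fails if it takes over 69 s, if anything falls off the work surface, if the arm or the gripper's body presses on something with over 40 N, if the wrist force passes 120 N, or if a joint passes its speed limit or range.

ROBOT

A 7-joint arm with a two-finger parallel gripper is mounted at the origin on a cart in front of the work surface, level with it; the furniture and walls round the work are solid. World frame = base frame: x ahead of the robot, y to its left, z up, the work surface at z = 0. Lengths are in m, angles in rad, forces in N, time in s.
With the tool pointing down it reaches from about 0.425 to 0.875 m from the base axis. Payload 4.7 kg.
Tool frame: the origin (TCP) lies midway between the tips of the shut fingers; the grasp point (between the pads) lies 19 mm behind it; z points along the fingers, y is the line along which they close (so a half turn about z gives the same grasp; the last joint's range is limited). The gripper opens to 87 mm and grips with 3 to 60 N. Pads are 19 mm wide; open, the fingers measure 117 mm over their backs; the gripper's body (75 mm by 190 mm) begins 51 mm behind the grasp point.
Start: joints at [1.285, 0.321, -0.07, 1.45, 0.023, 1.371, -0.057], TCP at [0.192, -0.621, 0.223] pointing down, gripper open.
Joint ranges: [-2.86, 2.86], [-0.3, 2.09], [-1.38, 1.24], [0.06, 2.45], [-1.56, 4.7], [0.09, 2.05], [-2.69, 2.69]. Speed limits (rad/s): [2.57, 2.57, 3.14, 3.14, 3.14, 3.14, 3.14].

INTERFACE

Orientations are given as a rotation vector (axis times angle).
In Python, from bench import ctrl gives the robot as it stands. The module is installed in compiled form; this text tells all that it offers.
- The arm moves only by the shell command python3 -m handwheel 'ROWS' [FORCE]. ROWS is JSON, a list of rows, each a list of 7 numbers: the finger opening in m, from 0 to 0.087, then the shift along the tool's x, y, z in m, then the turn, a rotation vector about the tool's x, y, z in degrees. A call has 1 to 12 rows; each row shifts and turns the commanded pose from where the row before left it, along the tool's axes as they then stand; what a row does not reach is not made up. A row lasts 1/8 s, in which the tool goes at most 62.5 mm and 10.7 degrees, less where a joint would pass 70% of its speed; a pose out of reach is approached as far as the arm can. A call is refused whole if a number of a shift passes 0.0625 or a number of a turn 10.7, either way. A call with a gripper value outside its range is refused whole. The fingers move at their own pace and stop on an object; FORCE is the grip in N (left out, the last holds). Time passes only in rows, so rows that do not move let the fingers close. It gives the time, the measured TCP pose, the force, the opening and the grip force at its end, in the units of the state.
- ctrl.get_state(): the state, without advancing time (a new reading comes with each control period).
- ctrl.get_image(name): name is "side" or "top" or "wrist"; returns (picture, depth): 480x640x3 uint8, blue, green, red; 480x640 float32, m along the optical axis (not along the pixel's ray), 0 where there is no reading.
- ctrl.camera_info(name): a dict with "intrinsics" (3x3 intrinsics, pixels), "D" ([k1, k2, p1, p2, k3] as OpenCV has them; the pictures are not rectified), "R" (3x3) and "t" (3): a world point X has camera coordinates R X + t. Camera axes: x right, y down, z forward; pixel columns grow to the right and rows downward; lengths in m; the calibration is good to about 2 mm. A picture is of the moment at which its call begins: read the wrist's pose just before it. camera_info takes no time and is no camera call; for the wrist camera it gives the pose at the moment of the call.
- ctrl.close_job(): hands the job in; it is judged then, once.
The state is a dict: "time": time; "joint_positions": joint angles; "qd": joint speeds; "joint_torque": joint torques, N m; "position": TCP position; "tool_rot": TCP orientation; "ft_force": force on the tool from outside, world axes, zero at the start; "torque": the same for the moment, N m; "grip_width": opening from 0.0 (shut) to 1.0 (fully open); "grip_force": force on a finger pad.
Only numpy, scipy, OpenCV 4.12 (cv2) and the standard library are available. Lean on these libraries where they do the work, as an engineer would, in place of code of your own. Each camera call takes 0.05 s, during which the arm holds its last target. There are 200 camera calls.

## Working session

There is one attempt and no reset: what is moved stays moved. The work goes in short steps, Python scripts to look and compute and a shell command to move; the robot and the scene stay as the last step left them, time stands still between calls to the robot, and variables do not carry over. Pictures are saved under pics/ and viewed, at most 10 in all, crops included, and the job is handed in when it is done.

```bash
mkdir -p pics
cat > h.py <<'E'
import numpy as np, cv2
from bench import ctrl
from scipy.spatial.transform import Rotation as Rn
def cloud(name):
    im,d=ctrl.get_image(name); c=ctrl.camera_info(name)
    K=np.array(c["intrinsics"]);D=np.array(c["D"],float);R=np.array(c["R"]);t=np.array(c["t"])
    v,u=np.mgrid[0:480,0:640]
    p=cv2.undistortPoints(np.stack([u,v],-1).reshape(-1,1,2).astype(float),K,D).reshape(480,640,2)
    P=np.dstack([p*d[...,None],d])
    W=(P-t)@R
    W[d<=0]=np.nan
    return im,d,W
def st():
    s=ctrl.get_state(); return s
E
python3 - <<'E'
from h import *
a=[]
for n in("top","side"):
    im,d,W=cloud(n); np.savez(n,im=im,W=W); cv2.imwrite(f"pics/{n}0.png",im)
    c=ctrl.camera_info(n);print(n,-np.array(c["R"]).T@np.array(c["t"]),(d>0).mean())
s=st();print(s)
E
```

```text
top [ 0.42647493 -0.06302001  1.44126998] 0.9957454427083333
side [ 0.40038942 -1.03425479  1.16101612] 0.9956705729166667
{'time': 0.1, 'joint_positions': array([ 1.28508694,  0.3217472 , -0.07006662,  1.4515998 ,  0.02261078,
        1.37080144, -0.05691762]), 'qd': array([ 2.29911504e-04, -2.96449041e-03, -1.24415140e-03, -2.89479115e-03,
       -8.96232609e-06,  9.34217525e-04, -8.04119030e-04]), 'joint_torque': array([ 3.18075136e-04, -4.92568374e+01, -4.05514799e-01, -3.13401175e+01,
       -6.41794642e-02,  3.93938483e-02,  5.87557770e-05]), 'position': array([ 0.19175507, -0.62052905,  0.22154834]), 'tool_rot': array([-3.10465162e+00, -4.68913587e-01,  5.88183302e-04]), 'ft_force': array([-0.15372366,  0.29425884,  0.46709724]), 'torque': array([-0.05441054, -0.01561623,  0.02297571]), 'grip_force': 0.0, 'grip_width': 1.0014898648839832}
```

View pics/top0.png

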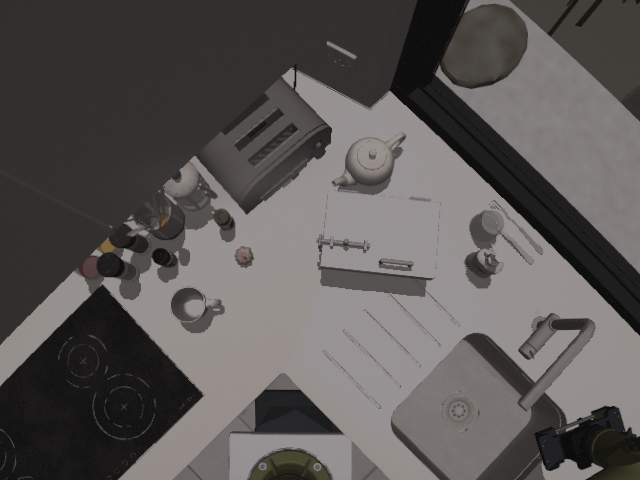

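View pics/side0.png

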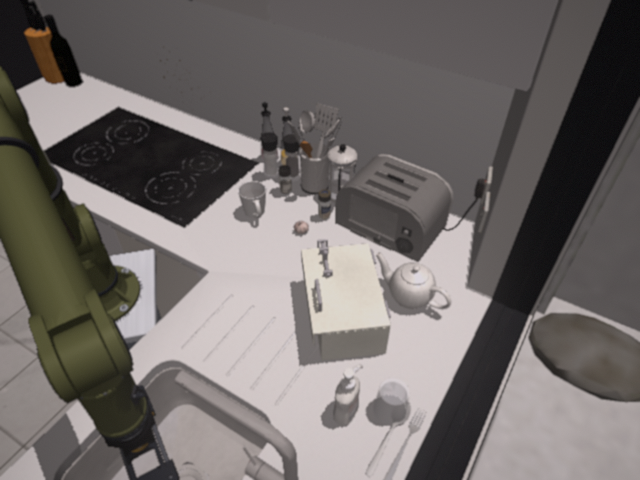

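The top view shows the box with lid corners at about (327,192), (440,200), (437,278) and (321,268). The bolt knob is near (346,243) and the handle near (397,264). The side view confirms the layout, with the pump bottle to the right of the box.

Run:
```python
from h import *
z=np.load("top.npz");W=z["W"]
reg=np.zeros((480,640),bool);reg[180:300,305:455]=1
m=reg&(abs(W[...,2]-.130)<.006)
m=cv2.morphologyEx(m.astype(np.uint8),cv2.MORPH_OPEN,np.ones((3,3)))
n,l,s,_=cv2.connectedComponentsWithStats(m);k=1+np.argmax(s[1:,4]);m=l==k
P=W[m];print(len(P),np.median(P[:,2]))
r=cv2.minAreaRect((P[:,:2]*1000).astype(np.float32));b=cv2.boxPoints(r)
print(r,b)
# choose x axis pointing mostly +x
e=b-np.roll(b,1,0);L=np.linalg.norm(e,axis=1);e=e[np.argsort(L)[:2]];ax=e[np.argmax(e[:,0])];ax/=np.linalg.norm(ax)
yaw=np.arctan2(ax[1],ax[0]);print("yaw",np.degrees(yaw))
R=np.array([[np.cos(yaw),-np.sin(yaw)],[np.sin(yaw),np.cos(yaw)]])
c0=np.array(r[0])/1000
print("rect centre in frame; sizes")
c=c0-R@[-.0105,0]
print("box origin",c)
q=(W[...,:2]-c)@R
for nm,lo,hi in(("high",.150,.185),):
    mm=reg&(W[...,2]>lo)&(W[...,2]<hi)
    n,l,s,ce=cv2.connectedComponentsWithStats(mm.astype(np.uint8))
    for i in range(1,n):
        if s[i,4]>4:
            p=q[l==i];print(s[i,4],ce[i],p.min(0),p.max(0),p.mean(0),W[...,2][l==i].max())
np.save("box.npy",[c[0],c[1],yaw])
P=lambda x,y:c+R@[x,y]
print("knob",P(-.045,.085),"handle",P(-.08,-.04))
```

```text
7435 0.1315533076944739
((655.1533813476562, -222.71109008789062), (279.5194091796875, 198.26986694335938), 83.94867706298828) [[ 541.8375  -351.2413 ]
 [ 739.00256 -372.14276]
 [ 768.46924  -94.18088]
 [ 571.3042   -73.27942]]
yaw -6.051323
rect centre in frame; sizes
box origin [ 0.66559487 -0.22381799]
28 [319.39285714 239.96428571] [-0.0623532   0.14383911] [-0.03490482  0.14961375] [-0.04992231  0.14660892] 0.15841108300891107
22 [331.45454545 240.22727273] [-0.05848008  0.11420946] [-0.03648693  0.1234759 ] [-0.04706987  0.11784777] 0.15435154758279454
29 [345.5862069  241.44827586] [-0.05366303  0.07875706] [-0.04292966  0.09078335] [-0.04923535  0.08461454] 0.17819868256228716
13 [365.38461538 244.84615385] [-0.05930201  0.03185074] [-0.03952908  0.0388736 ] [-0.04905693  0.03583308] 0.1546976652329621
144 [396.34027778 261.625     ] [-0.08801871 -0.07929013] [-0.07750883 -0.00038839] [-0.0832659  -0.03974997] 0.17588196699896608
knob [ 0.62980626 -0.13454776] handle [ 0.58182387 -0.25516157]
```

```bash
cat >> h.py <<'E'
C=np.array([.6621,-.2234]);YAW=np.radians(-6.05)
B=Rn.from_euler('z',YAW)
def w2b(p): return B.inv().apply(np.array(p)-[*C,0])
def to(x,y,z,tilt=0,psi=0):
    """box coords mm; tilt deg (tool z leans to +x going down), psi: tool yaw rel box deg"""
    s=st();R0=Rn.from_rotvec(s["tool_rot"]);p=np.array(s["position"])
    Rt=B*Rn.from_euler('y',-tilt,degrees=True)*Rn.from_euler('z',psi,degrees=True)*Rn.from_euler('x',180,degrees=True)
    tgt=B.apply(np.array([x,y,z])/1000)+[*C,0]
    np.set_printoptions(precision=4,suppress=True)
    print("t",round(s["time"],2),"now box mm",(w2b(p)*1000).round(1),"F box",B.inv().apply(s["ft_force"]).round(2),"q",s["joint_positions"])
    print("shift now-tool mm",(R0.inv().apply(tgt-p)*1000).round(1),"| in target-tool",(Rt.inv().apply(tgt-p)*1000).round(1),"| turn deg",np.degrees((R0.inv()*Rt).as_rotvec()).round(2))
E
python3 - <<'E'
from h import *
to(-45,111,330)
W=np.load("top.npz")["W"];H=W[...,2]
for a in np.linspace(0,1,12):
    p=np.array([.19,-.62])*(1-a)+a*np.array([.63,-.13])
    m=np.hypot(W[...,0]-p[0],W[...,1]-p[1])<.12
    print(p.round(2),np.nanmax(H[m]).round(3))
E
```

```text
t 0.1 now box mm [-425.9 -444.5  221.5] F box [-0.18  0.28  0.47] q [ 1.2851  0.3217 -0.0701  1.4516  0.0226  1.3708 -0.0569]
shift now-tool mm [ 569.1 -360.4 -107.9] | in target-tool [ 380.9 -555.5 -108.5] | turn deg [-0.1   0.03 23.23]
[ 0.19 -0.62] 0.642
[ 0.23 -0.58] 0.642
[ 0.27 -0.53] 0.642
[ 0.31 -0.49] 0.631
[ 0.35 -0.44] 0.314
[ 0.39 -0.4 ] 0.012
[ 0.43 -0.35] 0.136
[ 0.47 -0.31] 0.174
[ 0.51 -0.26] 0.176
[ 0.55 -0.22] 0.178
[ 0.59 -0.17] 0.178
[ 0.63 -0.13] 0.178
```

```bash
python3 -m handwheel '[[0,0,0,-0.04,0,0,0],[0,0,0,-0.04,0,0,0],[0,0,0,-0.04,0,0,0],[0,0,0,0,0,0,10],[0,0,0,0,0,0,10],[0,0,0,0,0,0,3.2]]' 10
python3 -m handwheel '[[0,0.0345,-0.0505,0,0,0,0],[0,0.0345,-0.0505,0,0,0,0],[0,0.0345,-0.0505,0,0,0,0],[0,0.0345,-0.0505,0,0,0,0],[0,0.0345,-0.0505,0,0,0,0],[0,0.0345,-0.0505,0,0,0,0],[0,0.0345,-0.0505,0,0,0,0],[0,0.0345,-0.0505,0,0,0,0],[0,0.0345,-0.0505,0,0,0,0],[0,0.0345,-0.0505,0,0,0,0],[0,0.0345,-0.0505,0,0,0,0],[0,0,0,0,0,0,0]]'
python3 -c "
from h import *
to(-45,111,161)"
```

```text
time: 0.85
position: [0.1919, -0.6208, 0.342]
tool_rot: [-3.136, 0.169, 0.001]
ft_force: [0.2, 0.1, 0.8]
grip_width: 0.401
grip_force: 0.0
time: 2.35
position: [0.6294, -0.1013, 0.3408]
tool_rot: [-3.133, 0.149, 0.003]
ft_force: [0.5, -0.3, 0.1]
grip_width: 0.008
grip_force: 0.0
t 2.35 now box mm [-45.4 117.9 340.8] F box [ 0.58 -0.22  0.13] q [ 0.4873  0.3066 -0.4871  1.2674  0.1371  1.6027 -1.6416]
shift now-tool mm [  0.7   7.8 179.8] | in target-tool [  0.4   6.9 179.8] | turn deg [-0.26  0.11  0.62]
```

```bash
python3 -m handwheel '[[0,0,0.006,0.06,0,0,0.6],[0,0,0,0.06,0,0,0],[0,0,0,0.05,0,0,0],[0,0,0,0.01,0,0,0],[0,0,0,0,0,0,0]]'
python3 -c "
from h import *
to(-45,83,161)
im,d,W=cloud('wrist');cv2.imwrite('pics/w1.png',im)"
for i in 1 ; do python3 -m handwheel '[[0,0,0.006,0,0,0,0],[0,0,0.006,0,0,0,0]]' | grep -E 'pos|force'; done
```

```text
time: 2.98
position: [0.6271, -0.1151, 0.1633]
tool_rot: [3.136, -0.183, 0.001]
ft_force: [0.2, -0.1, 0.3]
grip_width: 0.008
grip_force: 0.0
t 2.98 now box mm [-46.2 104.  163.3] F box [ 0.26 -0.12  0.29] q [ 0.5099  0.3648 -0.4673  1.5488  0.1695  1.268  -1.6687]
shift now-tool mm [ 1.4 21.   2.3] | in target-tool [ 1.2 21.   2.3] | turn deg [ 0.02 -0.02 -0.62]
position: [0.6272, -0.1257, 0.1649]
ft_force: [1.7, 3.1, 2.0]
grip_force: 1.3
```

View pics/w1.png

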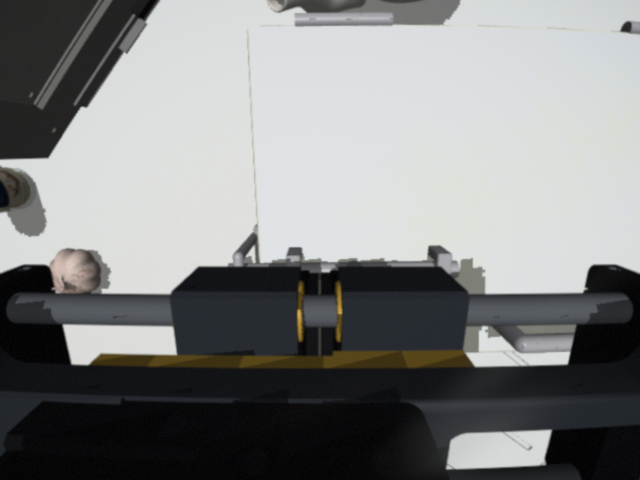

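The wrist view shows the shut fingers at about (320,310), just over the bolt, with its guides at (295,255) and (438,255). The force shows contact with the knob, so I'll keep pushing.

```bash
python3 -m handwheel '[[0,0,0.006,0,0,0,0],[0,0,0,0,0,0,0]]' | grep -E 'pos|ft'; python3 -m handwheel '[[0,0,0.004,0,0,0,0],[0,0,0,0,0,0,0]]' | grep -E 'pos|ft'
python3 - <<'E'
from h import *
to(-45,83,161)
im,d,W=cloud('top')
q=w2b(W.reshape(-1,3)).reshape(W.shape)*1000
cv2.imwrite('pics/t2.png',cv2.resize(im[190:300,290:450],(800,550),interpolation=cv2.INTER_CUBIC))
E
```

```text
position: [0.625, -0.1332, 0.1629]
ft_force: [0.6, 1.2, 0.1]
position: [0.6244, -0.1365, 0.1625]
ft_force: [0.0, 1.7, 1.8]
t 3.77 now box mm [-46.7  82.4 162.5] F box [-0.13  1.67  1.79] q [ 0.5357  0.3676 -0.458   1.5455  0.1675  1.2678 -1.6326]
shift now-tool mm [ 1.7 -0.6  1.5] | in target-tool [ 1.7 -0.6  1.5] | turn deg [ 0.01  0.01 -0.59]
```

View pics/t2.png

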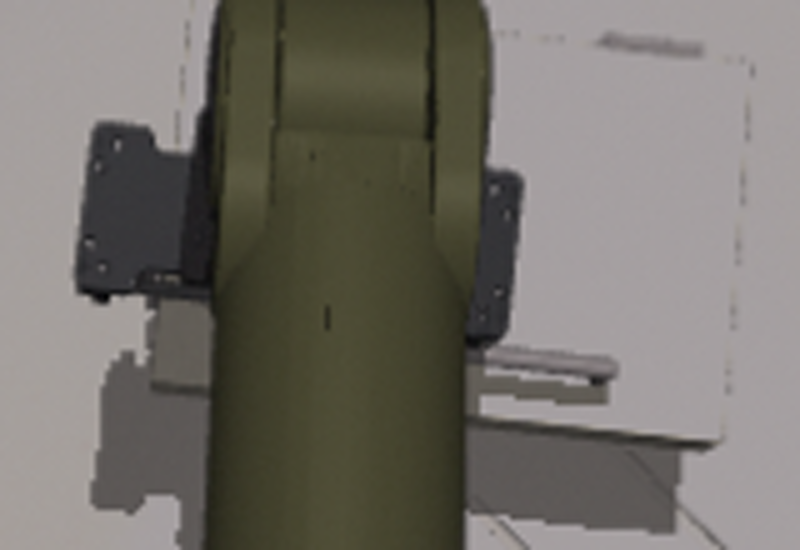

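The arm hides the knob in this view. I'll retreat, then check the bolt from above.

```bash
python3 -m handwheel '[[0,0,-0.004,0,0,0,0],[0,0,0,-0.05,0,0,0],[0,0,0,-0.05,0,0,0],[0.05,0,0.03,0,0,0,-10],[0.05,0,0.03,0,0,0,-10],[0.05,0,0,0,0,0,-10],[0.05,0,0,0,0,0,-10],[0.05,0,0,0,0,0,-10],[0.05,0,0,0,0,0,-10],[0.05,0,0,0,0,0,-10],[0.05,0,0,0,0,0,-10],[0.05,0,0,0,0,0,-10]]' | grep -E 'pos|ft|wid'
python3 - <<'E'
from h import *
to(-80,-40,240,0,90)
im,d,W=cloud('wrist');cv2.imwrite('pics/w3.png',im)
q=w2b(W.reshape(-1,3)).reshape(W.shape)*1000
m=(q[...,2]>155)&(q[...,2]<180)&(abs(q[...,0]+45)<15)&(abs(q[...,1]-70)<40)
print(m.sum(), q[m].mean(0) if m.any() else 0)
E
```

```text
position: [0.6228, -0.1925, 0.262]
ft_force: [-0.7, 0.5, -0.1]
grip_width: 0.576
t 5.33 now box mm [-42.4  26.6 262. ] F box [-0.78  0.38 -0.09] q [ 0.7546  0.3824 -0.6678  1.3661  0.2353  1.4737 -0.011 ]
shift now-tool mm [-66.7 -37.3  22.1] | in target-tool [-66.6 -37.6  22. ] | turn deg [-0.07  0.06 -0.27]
252 [-41.9972  68.1191 174.8363]
```

View pics/w3.png

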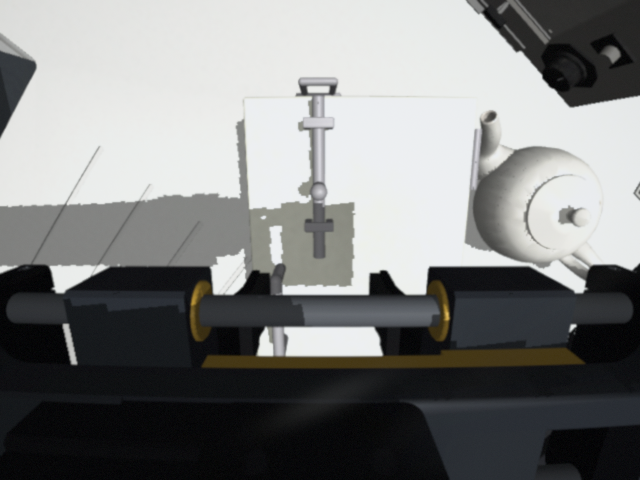

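The wrist view shows the knob at (319,190), the guides at (319,123) and (319,226), the keeper at (318,86) and the bar below at (278,300). The bolt may be only just drawn, so I'll measure the knob against the guides.

Run:
```python
from h import *
im,d,W=cloud('wrist')
q=w2b(W.reshape(-1,3)).reshape(W.shape)*1000
def f(z0,z1,y0,y1,x0=-65,x1=-25):
    m=(q[...,2]>z0)&(q[...,2]<z1)&(q[...,0]>x0)&(q[...,0]<x1)&(q[...,1]>y0)&(q[...,1]<y1)
    p=q[m];print(m.sum(),p.mean(0),p.min(0)[1],p.max(0)[1])
f(147,158,105,130);f(147,158,25,50);f(167,180,50,90);f(147,160,135,160)
f(155,176,-90,10,-100,-60)
```

```text
528 [-40.72914753 117.70021512 151.11440832] 105.45428831316566 129.45037483037052
438 [-41.53071958  37.67175268 150.98014515] 25.194348126064764 49.96669638685995
239 [-41.26083709  68.09081668 175.65601736] 61.37028659814082 74.00633263898972
409 [-40.95192875 146.11119598 154.9107007 ] 135.04681739496752 150.60266209234555
629 [-76.59119889 -34.28213927 169.47099263] -73.71739535707897 1.3067618699673114
```

The knob is drawn about 17 mm, which is marginal, so I'll push it further.

```bash
python3 -m handwheel '[[0,0.06,0,0,0,0,0],[0,0.004,-0.002,0,0,0,0],[0,0,0,0,0,0,0],[0,0,0,0,0,0,0],[0,0,0,0.05,0,0,0],[0,0,0,0.05,0,0,0],[0,0,0,0,0,0,0]]' | grep -E 'pos|ft|wid'
python3 -c "
from h import *
to(-43,74,161,0,90)"
python3 -m handwheel '[[0,-0.006,0,0,0,0,0],[0,-0.006,0,0,0,0,0],[0,0,0,0,0,0,0]]' | grep -E 'pos|ft'
python3 -c "
from h import *
to(-43,74,161,0,90)"
```

```text
position: [0.6253, -0.1298, 0.1582]
ft_force: [-0.3, -0.6, -0.1]
grip_width: 0.008
t 6.3 now box mm [-46.4  89.2 158.2] F box [-0.22 -0.62 -0.09] q [ 0.6842  0.4192 -0.675   1.5372  0.2673  1.2884 -0.1439]
shift now-tool mm [-15.1   3.6  -2.8] | in target-tool [-15.2   3.4  -2.8] | turn deg [-0.5  -0.01 -0.73]
position: [0.6285, -0.1408, 0.1646]
ft_force: [0.6, 0.1, 1.1]
t 6.67 now box mm [-42.2  78.6 164.6] F box [0.55 0.15 1.08] q [ 0.6983  0.4158 -0.6737  1.5273  0.2662  1.2881 -0.124 ]
shift now-tool mm [-4.6 -0.8  3.6] | in target-tool [-4.6 -0.8  3.6] | turn deg [ 0.2   0.03 -0.63]
```

```bash
python3 -m handwheel '[[0,-0.005,0,0.003,0,0,0],[0,0,0,0,0,0,0],[0,0,0,0,0,0,0]]' | grep -E 'pos|ft'
python3 -m handwheel '[[0,-0.004,0,0,0,0,0],[0,0,0,0,0,0,0]]' | grep -E 'pos|ft'
python3 -c "
from h import *
to(-43,74,161,0,90)"
python3 -m handwheel '[[0,0.004,0,0,0,0,0],[0.06,0,0,-0.05,0,0,0],[0.06,0,0,-0.05,0,0,0],[0.06,0,0,0,0,0,0]]' | grep -E 'pos|ft|wid'
python3 - <<'E'
from h import *
im,d,W=cloud('wrist')
q=w2b(W.reshape(-1,3)).reshape(W.shape)*1000
def f(z0,z1,y0,y1,x0=-65,x1=-25):
    m=(q[...,2]>z0)&(q[...,2]<z1)&(q[...,0]>x0)&(q[...,0]<x1)&(q[...,1]>y0)&(q[...,1]<y1)
    p=q[m]
    if len(p):print(m.sum(),p.mean(0),p.min(0)[1],p.max(0)[1])
f(147,158,105,130);f(147,158,25,45);f(167,180,45,90)
f(155,176,-90,10,-100,-60)
to(-78,-40,200,0,90)
E
```

```text
position: [0.6267, -0.1453, 0.1595]
ft_force: [1.8, 1.2, 0.4]
position: [0.6265, -0.1467, 0.1596]
ft_force: [0.5, 5.8, 1.3]
t 7.3 now box mm [-43.5  72.5 159.6] F box [-0.17  5.84  1.29] q [ 0.7073  0.421  -0.6711  1.531   0.2651  1.283  -0.1105]
shift now-tool mm [ 1.5  0.4 -1.4] | in target-tool [ 1.5  0.5 -1.4] | turn deg [ 0.   -0.17 -0.48]
position: [0.6286, -0.1464, 0.2642]
ft_force: [0.9, -0.4, 0.2]
grip_width: 0.262
298 [-43.74936823 118.75331616 149.82514673] 114.94948959456626 122.42230325346337
259 [-43.17896594  36.97082616 149.64104248] 32.69710420104466 40.890943545595114
209 [-43.42330301  58.87041035 172.46836829] 52.109457025553255 64.10043458261384
t 7.85 now box mm [-42.7  72.9 261.3] F box [-0.03 -0.53 -0.23] q [ 0.7068  0.3648 -0.6868  1.3921  0.2321  1.4623 -0.0887]
shift now-tool mm [-113.1  -34.2   61.5] | in target-tool [-112.9  -35.3   61.3] | turn deg [ 0.18  0.13 -0.65]
```

The knob now reads y 58.9 mm, so the bolt is drawn about 26 mm. Next is the handle.

```bash
python3 -m handwheel '[[0.06,-0.056,-0.017,0,0,0,0],[0.06,-0.056,-0.017,0,0,0,0],[0.06,0,0,0.04,0,0,-0.5],[0.06,0,0,0,0,0,0],[0.06,0,0,0,0,0,0]]' 10 | grep -E 'pos|ft|wid'
python3 - <<'E'
from h import *
to(-78,-40,145,0,90)
im,d,W=cloud('wrist')
q=w2b(W.reshape(-1,3)).reshape(W.shape)*1000
m=(q[...,2]>155)&(q[...,2]<176)&(q[...,0]>-100)&(q[...,0]<-60)&(q[...,1]>-85)&(q[...,1]<10)
p=q[m];print(m.sum(),p.mean(0),p.min(0),p.max(0))
E
```

```text
position: [0.5802, -0.2515, 0.2196]
ft_force: [1.0, 0.1, 0.3]
grip_width: 0.687
t 8.47 now box mm [-78.5 -36.5 219.6] F box [0.93 0.24 0.31] q [ 0.8733  0.3507 -0.6456  1.4837  0.2118  1.3786  0.111 ]
shift now-tool mm [-3.5  0.5 74.6] | in target-tool [-3.5  0.5 74.6] | turn deg [-0.03 -0.02  0.01]
1390 [-76.0427 -27.5835 171.0715] [-80.9673 -60.3696 155.0416] [-70.9798   0.9056 173.9019]
```

```bash
python3 -m handwheel '[[0.06,-0.003,0.002,0.04,0,0,0],[0.06,0,0,0.034,0,0,0],[0,0,0,0,0,0,0],[0,0,0,0,0,0,0],[0,0,0,0,0,0,0],[0,0,0,0,0,0,0]]' 12 | grep -E 'pos|ft|wid|grip'
python3 -c "
from h import *
to(-78,-40,145,0,90)"
```

```text
position: [0.5824, -0.2558, 0.147]
ft_force: [-0.0, -0.4, 0.1]
grip_width: 0.318
grip_force: 0.0
t 9.28 now box mm [-75.8 -40.6 147. ] F box [ 0.01 -0.43  0.08] q [ 0.8665  0.4033 -0.6303  1.5685  0.247   1.2482  0.0895]
shift now-tool mm [ 0.6 -2.2  2. ] | in target-tool [ 0.6 -2.2  2. ] | turn deg [ 0.12  0.06 -0.07]
```

```bash
python3 -m handwheel '[[0,0,0,0,0,0,0],[0,0,0,0,0,0,0],[0,0,0,0,0,0,0]]' | grep -E 'ft|wid|grip'
python3 -m handwheel '[[0,0,0.002,-0.008,0,0,0],[0,0,0.0023,-0.008,0,0,0],[0,0,0.003,-0.008,0,0,0]]' | grep -E 'pos|ft|wid|grip'
python3 -c "
from h import *
to(-78,-40,145,0,90)"
python3 -m handwheel '[[0,0,0.003,-0.008,0,0,0],[0,0,0,0,0,0,0]]' | grep -E 'pos|ft|wid|grip'
python3 -c "
from h import *
to(-78,-40,145,0,90)"
```

```text
ft_force: [-6.0, 0.7, 5.0]
grip_width: 0.109
grip_force: 12.0
position: [0.5867, -0.2563, 0.1686]
ft_force: [-7.1, 1.7, -3.0]
grip_width: 0.105
grip_force: 12.0
t 10.03 now box mm [-71.5 -40.6 168.6] F box [-7.21  0.94 -2.99] q [ 0.8596  0.4022 -0.6322  1.5248  0.2428  1.2999  0.0917]
shift now-tool mm [ 0.6 -6.3 23.7] | in target-tool [ 0.6 -6.5 23.6] | turn deg [-0.33 -0.04 -0.09]
position: [0.5903, -0.2566, 0.178]
ft_force: [-8.2, 0.8, 3.3]
grip_width: 0.111
grip_force: 12.0
t 10.28 now box mm [-67.9 -40.6 178. ] F box [-8.28 -0.09  3.25] q [ 0.8559  0.4021 -0.6333  1.5058  0.2423  1.317   0.0916]
shift now-tool mm [  0.6 -10.   33. ] | in target-tool [  0.6 -10.1  33. ] | turn deg [-0.24 -0.   -0.09]
```

```bash
python3 -m handwheel '[[0,0,0.001,-0.006,0,0,0],[0,0,0,0,0,0,0]]' | grep -E 'pos|ft|grip'
python3 -m handwheel '[[0,0,0.001,-0.002,0,0,0],[0,0,0,0,0,0,0]]' | grep -E 'pos|ft|grip'
python3 - <<'E'
from h import *
to(-78,-40,145,0,90)
im,d,W=cloud('top')
q=w2b(W.reshape(-1,3)).reshape(W.shape)*1000
m=(abs(q[...,1]-112)<25)&(q[...,0]>-95)&(q[...,0]<70)&(q[...,2]>100)&(q[...,2]<230)&((q[...,0]>-20)|(q[...,0]<-65))
p=q[m];k=np.polyfit(p[:,0],p[:,2],1);r=p[:,2]-np.polyval(k,p[:,0]);ok=abs(r)<5;k=np.polyfit(p[ok,0],p[ok,2],1);print(m.sum(),ok.sum(),"lid",-np.arctan(k[0]))
E
```

```text
position: [0.5929, -0.2569, 0.1841]
ft_force: [-4.3, 0.1, 0.5]
grip_width: 0.108
grip_force: 12.0
position: [0.5936, -0.257, 0.1855]
ft_force: [-5.0, 0.5, -1.3]
grip_width: 0.105
grip_force: 12.0
t 10.78 now box mm [-64.6 -40.6 185.5] F box [-5.01 -0.08 -1.27] q [ 0.8535  0.4016 -0.6342  1.4911  0.2411  1.3286  0.0924]
shift now-tool mm [  0.6 -13.4  40.5] | in target-tool [  0.6 -13.4  40.5] | turn deg [-0.05  0.   -0.07]
962 923 lid 0.2396629286405076
```

```bash
python3 -m handwheel '[[0,0,0.001,-0.003,0,0,0],[0,0,0,0,0,0,0]]' | grep -E 'pos|ft|grip'
python3 -m handwheel '[[0.05,0,0,0,0,0,0],[0.05,0,0,0,0,0,0],[0.05,0,0,0,0,0,0],[0.05,0,0,-0.03,0,0,0],[0.05,0,0,-0.05,0,0,0],[0,-0.02,-0.05,-0.03,0,0,0],[0,0,-0.06,0,0,0,10],[0,0,0,0,0,0,10]]' | grep -E 'pos|ft|grip'
python3 - <<'E'
from h import *
im,d,W=cloud('top')
q=w2b(W.reshape(-1,3)).reshape(W.shape)*1000
m=(abs(q[...,1]-112)<25)&(q[...,0]>-95)&(q[...,0]<70)&(q[...,2]>100)&(q[...,2]<230)&((q[...,0]>-20)|(q[...,0]<-65))
p=q[m];k=np.polyfit(p[:,0],p[:,2],1);r=p[:,2]-np.polyval(k,p[:,0]);ok=abs(r)<5;k=np.polyfit(p[ok,0],p[ok,2],1);print(m.sum(),ok.sum(),"lid",-np.arctan(k[0]))
to(-190,0,230,38,0)
E
```

```text
position: [0.5952, -0.2572, 0.1888]
ft_force: [-3.2, -0.5, -3.2]
grip_width: 0.109
grip_force: 12.0
position: [0.4796, -0.2659, 0.2991]
ft_force: [1.3, 1.5, 0.3]
grip_width: 0.317
grip_force: 0.0
969 932 lid 0.2626080048131866
t 12.12 now box mm [-174.9  -61.2  299.5] F box [-0.12  0.32  0.64] q [ 1.0154  0.1168 -0.6105  1.5634  0.0698  1.4806 -0.0674]
shift now-tool mm [ 52.  -36.   69.3] | in target-tool [-54.7 -61.2  45.5] | turn deg [-22.71  33.26  66.54]
```

```bash
python3 -m handwheel '[[0,0,0,0,0,0,10],[0,0,0,0,0,0,10],[0,0,0,0,0,0,10],[0,0,0,0,0,0,10],[0,0,0,0,0,0,10],[0,0,0,0,0,0,10],[0,0,0,0,0,0,10],[0,0,0,0,0,0,0],[0,0,0,0,0,0,0]]' | grep -E 'pos|ft|grip'
python3 -c "
from h import *
to(-190,105,250,38,0)
to(-190,105,250,0,0)"
```

```text
position: [0.4839, -0.265, 0.2987]
ft_force: [0.9, -0.1, -0.3]
grip_width: 0.001
grip_force: 0.0
t 13.25 now box mm [-172.8  -60.1  298.7] F box [ 0.95 -0.   -0.33] q [ 0.9463  0.1152 -0.537   1.5621  0.0589  1.4801 -1.2661]
shift now-tool mm [ -16.6 -165.2   48.6] | in target-tool [ -43.5 -165.1   27.8] | turn deg [-0.06 37.97  0.18]
t 13.25 now box mm [-172.8  -60.1  298.7] F box [ 0.95 -0.   -0.33] q [ 0.9463  0.1152 -0.537   1.5621  0.0589  1.4801 -1.2661]
shift now-tool mm [ -16.6 -165.2   48.6] | in target-tool [ -17.2 -165.1   48.7] | turn deg [-0.   -0.03  0.19]
```

```bash
python3 -m handwheel '[[0,-0.005,-0.055,0,0,9.5,0],[0,0,-0.055,0,0,9.5,0],[0,0,-0.055,0,0,9.5,0],[0,0,0,0,0,9.5,0],[0,0,0,0,0,0,0],[0,0,0,0,0,0,0]]' | grep -E 'pos|ft|grip'
python3 -c "
from h import *
to(-180,110,83,38,0)"
```

```text
position: [0.5015, -0.1518, 0.2904]
ft_force: [0.1, 0.1, 0.5]
grip_width: 0.003
grip_force: 0.0
t 14.0 now box mm [-167.2   54.3  290.4] F box [0.08 0.06 0.53] q [ 0.5253 -0.2837 -0.1929  1.9905 -0.1539  1.0211 -1.3007]
shift now-tool mm [-96.3 -57.7 183.5] | in target-tool [-137.7  -55.7  155.5] | turn deg [ 0.77 13.99 -0.11]
```

```bash
python3 -m handwheel '[[0,-0.024,-0.014,0.046,0,0,0],[0,-0.024,-0.014,0.046,0,0,0],[0,-0.024,-0.014,0.046,0,0,0],[0,-0.024,-0.014,0.044,0,0,0],[0,0,0,0,0,7,0],[0,0,0,0,0,7,0],[0,0,0,0,0,0,0],[0,0,0,0,0,0,0]]' | grep -E 'pos|ft|grip'
python3 -c "
from h import *
to(-110,110,83,38,0)"
```

```text
position: [0.4981, -0.0941, 0.0912]
ft_force: [0.8, -0.5, -0.7]
grip_width: 0.005
grip_force: 0.0
t 15.0 now box mm [-176.7  111.3   91.2] F box [ 0.86 -0.4  -0.69] q [ 0.6929 -0.2359 -0.4885  2.4224 -0.4307  0.3779 -1.1422]
shift now-tool mm [51.4  1.  43.3] | in target-tool [47.5  1.3 47.5] | turn deg [-0.12  4.85 -0.41]
```

```bash
python3 -m handwheel '[[0,0.026,0.001,0.021,0,0,0],[0,0.025,0,0.021,0,0,0],[0,0,0,0,0,4.9,0],[0,0,0,0,0,0,0],[0,0,0,0,0,0,0]]' | grep -E 'pos|ft|grip'
python3 -c "
from h import *
to(-95,110,83,38,0)"
```

```text
position: [0.5633, -0.0996, 0.0837]
ft_force: [-0.1, 0.4, 0.8]
grip_width: 0.002
grip_force: 0.0
t 15.62 now box mm [-111.3  112.7   83.7] F box [-0.11  0.41  0.81] q [ 0.7376 -0.071  -0.5688  2.3616 -0.4042  0.1913 -1.1504]
shift now-tool mm [12.4  2.7 10.6] | in target-tool [12.4  2.7 10.6] | turn deg [-0.29 -0.02 -0.25]
```

```bash
python3 -m handwheel '[[0,0.0079,0,0.0062,0,0,0],[0,0,0,0,0,0,0]]' | grep -E 'ft'
python3 -m handwheel '[[0,0.0032,0,0.0025,0,0,0],[0,0,0,0,0,0,0]]' | grep -E 'ft'
python3 -m handwheel '[[0,0.0016,0,0.0012,0,0,0],[0,0,0,0,0,0,0]]' | grep -E 'ft'
python3 -c "
from h import *
to(-95,110,83,38,0)"
```

```text
ft_force: [0.9, 0.4, -0.4]
ft_force: [-0.6, -0.2, -0.4]
ft_force: [-0.0, -0.6, 0.6]
t 16.38 now box mm [-95.7 112.2  83.2] F box [ 0.03 -0.58  0.58] q [ 0.7707 -0.029  -0.6095  2.3286 -0.2927  0.181  -1.2541]
shift now-tool mm [0.5 2.2 0.6] | in target-tool [0.5 2.2 0.6] | turn deg [-0.26 -0.03 -0.3 ]
```

```bash
for i in 1; do python3 -m handwheel '[[0,0.0016,0,0.0012,0,0,0],[0,0,0,0,0,0,0]]' | grep -E 'ft'
python3 -m handwheel '[[0,0.0012,0,0.0009,0,0,0],[0,0,0,0,0,0,0]]' | grep -E 'ft'
python3 -m handwheel '[[0,0.0012,0,0.0009,0,0,0],[0,0,0,0,0,0,0]]' | grep -E 'ft'
done
python3 -c "
from h import *
to(-95,110,83,38,0)"
```

```text
ft_force: [0.8, -0.5, 0.1]
ft_force: [0.2, 0.1, -0.0]
ft_force: [-2.8, -0.1, 1.3]
t 17.12 now box mm [-91.1 112.2  82.9] F box [-2.76 -0.4   1.26] q [ 0.7746 -0.0162 -0.6162  2.3182 -0.2515  0.1799 -1.2925]
shift now-tool mm [-3.   2.3 -2.4] | in target-tool [-3.   2.2 -2.4] | turn deg [-0.26  0.02 -0.3 ]
```

Touched the wall at TCP x −91. I'll back off 8 mm and sweep toward −y.

```bash
python3 -m handwheel '[[0,-0.0063,0,-0.0049,0,0,0],[0,0,0.012,0,0,0,0],[0,0,0,0,0,0,0]]' | grep -E 'pos|ft'
python3 -m handwheel '[[0,0,0.01,0,0,0,0],[0,0,0,0,0,0,0]]' | grep -E 'ft'
python3 -m handwheel '[[0,0,0.01,0,0,0,0],[0,0,0,0,0,0,0]]' | grep -E 'ft'
python3 -m handwheel '[[0,0,0.01,0,0,0,0],[0,0,0,0,0,0,0]]' | grep -E 'ft'
python3 -m handwheel '[[0,0,0.01,0,0,0,0],[0,0,0,0,0,0,0]]' | grep -E 'ft'
python3 -c "
from h import *
to(-99,70,83,38,0)"
```

```text
position: [0.5746, -0.1141, 0.0834]
ft_force: [0.9, 0.3, 0.9]
ft_force: [-0.3, 0.7, 0.8]
ft_force: [-0.7, 0.9, -0.3]
ft_force: [-2.9, 7.4, 1.3]
ft_force: [-2.9, 2.0, 0.3]
t 18.5 now box mm [-100.5   64.    80.9] F box [-3.05  1.7   0.35] q [ 0.7825 -0.0142 -0.4889  2.3201 -0.6178  0.2252 -0.8225]
shift now-tool mm [ 2.4 -6.  -0.7] | in target-tool [ 2.4 -6.  -0.7] | turn deg [-0.56  0.25 -0.17]
```

```bash
python3 -m handwheel '[[0,0,0.008,0,0,0,0],[0,0,0,0,0,0,0]]' | grep -E 'ft'
python3 -m handwheel '[[0,0,0.008,0,0,0,0],[0,0,0,0,0,0,0]]' | grep -E 'ft'
python3 -m handwheel '[[0,0,0.008,0,0,0,0],[0,0,0,0,0,0,0]]' | grep -E 'ft'
python3 -m handwheel '[[0,0,0.008,0,0,0,0],[0,0,0,0,0,0,0]]' | grep -E 'ft'
python3 -c "
from h import *
to(-99,50,83,38,0)"
```

```text
ft_force: [-3.2, 1.8, -0.4]
ft_force: [-2.8, -0.3, -1.1]
ft_force: [-0.4, -0.1, 0.3]
ft_force: [-0.1, -0.3, 0.1]
t 19.5 now box mm [-98.3  27.8  83.3] F box [-0.11 -0.32  0.13] q [ 0.8196  0.0064 -0.4415  2.2989 -0.729   0.2537 -0.6457]
shift now-tool mm [ -0.9 -22.2  -0.1] | in target-tool [ -0.8 -22.2  -0.2] | turn deg [-0.19 -0.11 -0.35]
```

The pad spans about y 42 to 78, so its centre is near 58. I'll back off, centre on it and push in.

```bash
python3 -m handwheel '[[0,-0.0095,0,-0.0074,0,0,0],[0,0,-0.03,0,0,0,0],[0,0.002,0,-0.002,0,-2,0],[0,0,0,0,0,0,0],[0,0,0,0,0,0,0]]' | grep -E 'ft'
python3 -c "
from h import *
to(-92.5,58,86,36,0)"
```

```text
ft_force: [-0.3, 0.6, -0.1]
t 20.12 now box mm [-110.5   58.2   85.6] F box [-0.33  0.52 -0.12] q [ 0.8202 -0.0387 -0.5107  2.3119 -0.5286  0.2798 -0.91  ]
shift now-tool mm [14.8  0.2 10.3] | in target-tool [14.8  0.2 10.3] | turn deg [-0.27 -0.07 -0.32]
```

```bash
python3 -m handwheel '[[0,0.0081,0,0.0059,0,0,0],[0,0,0,0,0,0,0]]' | grep -E 'ft'
python3 -m handwheel '[[0,0.0032,0,0.0024,0,0,0],[0,0,0,0,0,0,0]]' | grep -E 'ft'
python3 -m handwheel '[[0,0.002,0,0.0015,0,0,0],[0,0,0,0,0,0,0]]' | grep -E 'ft'
python3 -c "
from h import *
to(-92.5,58,86,36,0)"
```

```text
ft_force: [-3.9, -0.2, 1.0]
ft_force: [-4.8, 0.2, -0.3]
ft_force: [-5.4, -0.0, 0.4]
t 20.88 now box mm [-94.9  58.2  84.7] F box [-5.4  -0.6   0.43] q [ 0.819   0.0012 -0.5241  2.2785 -0.4463  0.2696 -0.9898]
shift now-tool mm [2.7 0.2 0.4] | in target-tool [2.7 0.2 0.4] | turn deg [-0.29  0.06 -0.32]
```

```bash
python3 -m handwheel '[[0,0.0016,0,0.0012,0,0,0],[0,0.0035,0,-0.0049,0,0,0],[0,0,0,0,0,0,0]]' | grep -E 'ft'
python3 -m handwheel '[[0,0.0024,0,-0.0032,0,0,0],[0,0,0,0,0,0,0]]' | grep -E 'ft'
python3 -m handwheel '[[0,0.0024,0,-0.0032,0,0,0],[0,0,0,0,0,0,0]]' | grep -E 'ft'
cat > lid.py <<'E'
from h import *
def lid():
    im,d,W=cloud('top')
    q=w2b(W.reshape(-1,3)).reshape(W.shape)*1000
    m=(abs(q[...,1]+95)<40)&(q[...,0]>-95)&(q[...,0]<75)&(q[...,2]>100)&(q[...,2]<330)&(q[...,0]>-45)
    p=q[m];k=np.polyfit(p[:,0],p[:,2],1)
    for _ in range(3):
        ok=abs(p[:,2]-np.polyval(k,p[:,0]))<6;k=np.polyfit(p[ok,0],p[ok,2],1)
    print(len(p),ok.sum(),"lid",-np.arctan(k[0]))
to(-92.5,58,86,36,0)
lid()
E
python3 lid.py
```

```text
ft_force: [-5.4, 1.0, -1.5]
ft_force: [-5.7, 3.0, -4.1]
ft_force: [-6.1, 2.7, -3.0]
t 21.75 now box mm [-95.2  60.1  96.2] F box [-6.39  2.07 -3.03] q [ 0.8203 -0.0217 -0.5235  2.2661 -0.4335  0.3091 -1.01  ]
shift now-tool mm [-3.7  2.2  9.9] | in target-tool [-3.8  2.1  9.9] | turn deg [-0.48  0.4  -0.26]
1506 1490 lid 0.2601492006443052
```

```bash
python3 -m handwheel '[[0,0.004,0,-0.002,0,0,0],[0,0,0,0,0,0,0]]' | grep -E 'ft'
python3 -m handwheel '[[0,0.0024,0,-0.0032,0,0,0],[0,0,0,0,0,0,0]]' | grep -E 'ft'
python3 lid.py
```

```text
ft_force: [-11.2, 2.7, -4.1]
ft_force: [-9.5, 2.2, -4.3]
t 22.3 now box mm [-95.   60.2 102.3] F box [-9.64  1.18 -4.32] q [ 0.8218 -0.0315 -0.5231  2.2572 -0.4227  0.3307 -1.0241]
shift now-tool mm [-7.5  2.4 14.7] | in target-tool [-7.6  2.2 14.7] | turn deg [-0.53  0.62 -0.29]
1497 1463 lid 0.2965255079085933
```

```bash
python3 -m handwheel '[[0,0,0,0,0,-2,0],[0,0,0,0,0,0,0]]' | grep -E 'ft'
python3 -m handwheel '[[0,0.002,0,-0.0015,0,-1.5,0],[0,0,0,0,0,0,0]]' | grep -E 'ft'
python3 lid.py
```

```text
ft_force: [-18.0, 4.4, 2.8]
ft_force: [-18.3, 3.6, -1.0]
t 22.85 now box mm [-96.9  60.3 102.7] F box [-18.57   1.6   -1.01] q [ 0.8269 -0.0117 -0.5394  2.2057 -0.2732  0.419  -1.1723]
shift now-tool mm [-5.   2.5 16.6] | in target-tool [-6.3  2.3 16.1] | turn deg [-0.58  4.52 -0.29]
1497 1473 lid 0.300762608451391
```

The body is pressing on the lip, so I'll undo the turn and lift straight up.

```bash
python3 -m handwheel '[[0,0,0,0,0,4,0],[0,0,0,0,0,0,0]]' | grep -E 'ft'
python3 -m handwheel '[[0,0.0018,0,-0.0024,0,0,0],[0,0,0,0,0,0,0]]' | grep -E 'ft'
python3 lid.py
```

```text
ft_force: [-9.4, 1.6, -6.9]
ft_force: [-9.8, 1.6, -5.5]
t 23.4 now box mm [-94.3  60.1 107.5] F box [-9.9   0.59 -5.54] q [ 0.8279 -0.0422 -0.5257  2.258  -0.4445  0.3337 -1.0049]
shift now-tool mm [-11.1   2.3  18.4] | in target-tool [-11.2   2.1  18.4] | turn deg [-0.53  0.14 -0.3 ]
1502 1485 lid 0.31923449989440905
```

```bash
python3 -m handwheel '[[0,0.0028,0,0,0,0,0],[0,0,0,0,0,0,0]]' | grep -E 'ft'
python3 -m handwheel '[[0,0.0026,0,-0.0015,0,-1,0],[0,0,0,0,0,0,0]]' | grep -E 'ft'
python3 lid.py
```

```text
ft_force: [-18.1, 2.0, -1.8]
ft_force: [-23.1, 4.0, -0.8]
t 23.95 now box mm [-94.6  60.1 108.6] F box [-23.36   1.55  -0.81] q [ 0.8333 -0.036  -0.5341  2.2363 -0.381   0.37   -1.0685]
shift now-tool mm [-11.    2.4  19.8] | in target-tool [-11.6   2.1  19.5] | turn deg [-0.62  1.63 -0.34]
1485 1467 lid 0.32690797356877555
```

```bash
python3 -m handwheel '[[0,-0.001,0,-0.001,0,2,0],[0,0,0,0,0,0,0]]' | grep -E 'ft'
python3 -m handwheel '[[0,0.0018,0,-0.0024,0,0,0],[0,0,0,0,0,0,0]]' | grep -E 'ft'
python3 lid.py
```

```text
ft_force: [-16.4, 2.6, -0.5]
ft_force: [-16.6, 3.7, 1.3]
t 24.5 now box mm [-92.4  59.8 115.3] F box [-16.88   1.98   1.25] q [ 0.8271 -0.0578 -0.5198  2.2613 -0.4856  0.3321 -0.9675]
shift now-tool mm [-17.6   2.1  23.4] | in target-tool [-17.3   1.8  23.6] | turn deg [-0.51 -0.86 -0.3 ]
1479 1456 lid 0.35983273622124134
```

```bash
python3 -m handwheel '[[0,0.0024,0,-0.0032,0,0,0],[0,0,0,0,0,0,0]]' | grep -E 'ft'
python3 lid.py
```

```text
ft_force: [-13.7, 3.9, -0.6]
t 24.8 now box mm [-91.6  59.7 120.1] F box [-14.07   2.38  -0.56] q [ 0.8282 -0.0653 -0.5195  2.2568 -0.4838  0.3418 -0.9716]
shift now-tool mm [-21.2   2.1  26.7] | in target-tool [-20.7   1.7  27. ] | turn deg [-0.49 -0.95 -0.28]
1462 1446 lid 0.3842804041262124
```

```bash
python3 -m handwheel '[[0,0.0022,0,-0.0038,0,0,0],[0,0,0,0,0,0,0]]' | grep -E 'ft'
python3 lid.py
```

```text
ft_force: [-9.9, 2.7, 0.6]
t 25.1 now box mm [-90.7  59.6 125.9] F box [-10.18   1.68   0.64] q [ 0.8291 -0.0747 -0.5187  2.2523 -0.4843  0.352  -0.9738]
shift now-tool mm [-25.5   2.   30.7] | in target-tool [-24.9   1.6  31.2] | turn deg [-0.45 -1.14 -0.26]
1446 1427 lid 0.4136464153181809
```

```bash
python3 -m handwheel '[[0,0.0056,0,-0.0058,0,0,0],[0,0.0062,0,-0.0068,0,0,0],[0,0,0,0,0,0,0]]' | grep -E 'ft'
python3 lid.py
python3 -m handwheel '[[0,0.0084,0,-0.0062,0,0,0],[0,0.0084,0,-0.0062,0,0,0],[0,0,0,0,0,0,0]]' | grep -E 'ft'
python3 lid.py
```

```text
ft_force: [-3.3, 1.8, -1.7]
t 25.52 now box mm [-85.9  58.5 146.5] F box [-3.5   1.41 -1.75] q [ 0.835  -0.1008 -0.5184  2.2283 -0.4708  0.3922 -0.9956]
shift now-tool mm [-42.1   0.9  44. ] | in target-tool [-40.9   0.5  45.1] | turn deg [-0.3  -1.53 -0.24]
1422 1356 lid 0.522604556758484
ft_force: [-2.7, 1.6, -1.3]
t 25.95 now box mm [-79.2  57.6 167.8] F box [-2.84  1.31 -1.33] q [ 0.8433 -0.1181 -0.5221  2.1938 -0.4455  0.438  -1.0289]
shift now-tool mm [-60.5   0.1  56.7] | in target-tool [-58.8  -0.4  58.4] | turn deg [-0.24 -1.64 -0.26]
1389 1297 lid 0.6438462735919156
```

```bash
python3 -m handwheel '[[0,0.01,0,-0.005,0,0,0],[0,0.01,0,-0.005,0,0,0],[0,0.01,0,-0.005,0,0,0],[0,0,0,0,0,0,0]]' | grep -E 'ft'
python3 lid.py
python3 -m handwheel '[[0,0.011,0,-0.0035,0,0,0],[0,0.011,0,-0.0035,0,0,0],[0,0,0,0,0,0,0]]' | grep -E 'ft'
python3 lid.py
```

```text
ft_force: [-3.7, 0.6, -0.9]
t 26.5 now box mm [-64.7  56.8 198. ] F box [-3.73  0.19 -0.87] q [ 0.8559 -0.1229 -0.5347  2.1301 -0.3967  0.5001 -1.0874]
shift now-tool mm [-90.4  -0.4  71.7] | in target-tool [-88.3  -1.2  74.3] | turn deg [-0.21 -1.62 -0.3 ]
1346 1167 lid 0.8495085935844415
ft_force: [-2.1, 0.8, 0.1]
t 26.93 now box mm [-50.9  56.6 217.4] F box [-2.14  0.55  0.11] q [ 0.8629 -0.1124 -0.5472  2.0803 -0.3586  0.5332 -1.1303]
shift now-tool mm [-113.4   -0.6   78.5] | in target-tool [-111.    -1.4   81.9] | turn deg [-0.19 -1.73 -0.31]
1380 328 lid 0.8281834822854798
```

```bash
python3 -m handwheel '[[0,0.011,0,-0.0025,0,0,0],[0,0,0,0,0,0,0],[0,-0.02,0,-0.005,0,0,0],[0,-0.03,0,-0.025,0,0,0],[0,-0.03,0,-0.025,0,0,0],[0,-0.03,0,-0.025,0,0,0],[0,-0.02,0,-0.02,0,0,0],[0,0,0,0,0,0,0],[0,0,0,0,0,0,0]]' | grep -E 'ft|pos'
python3 - <<'E'
from h import *
im,d,W=cloud('side');cv2.imwrite('pics/s9.png',im);to(-150,60,150,38,0)
W0=np.load("side.npz")["im"]
q=w2b(W.reshape(-1,3)).reshape(W.shape)*1000
im,d,W=cloud('top');q=w2b(W.reshape(-1,3)).reshape(W.shape)*1000
m=(abs(q[...,1]+95)<40)&(q[...,0]>-60)&(q[...,0]<80)&(q[...,2]>160)
p=q[m];i=np.argmax(p[:,2]);print("top point",p[i],"angle",np.arctan2(p[i,2]-127,85-p[i,0]))
E
```

```text
position: [0.5205, -0.1621, 0.2027]
ft_force: [-0.3, -0.3, -0.4]
t 28.15 now box mm [-147.5   45.8  202.6] F box [-0.46 -0.26  1.26] q [ 0.6321 -0.2991 -0.2255  2.2584 -0.447   0.6079 -0.9885]
shift now-tool mm [-33.2 -13.4  41.1] | in target-tool [-34.3 -14.2  39.9] | turn deg [-0.8   1.73 -0.46]
top point [  -4.9829 -124.7702  303.7337] angle 1.0998604282337443
```

View pics/s9.png

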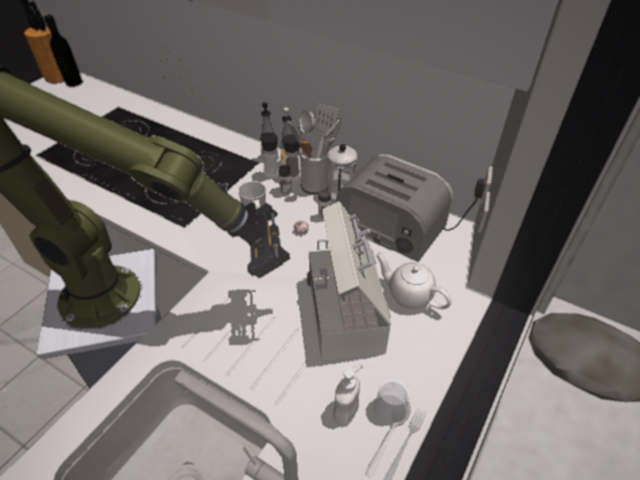

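The side view shows the lid wide open (about 1.07 rad, top edge near (333,208)) and the gripper clear at (265,245). The bottle (347,395), garlic (300,228) and jars are where they stood.

```bash
python3 -c "
from bench import ctrl
print(ctrl.close_job())"
```

```text
the job is handed in; nothing more can be done
None
```

The box is open and the job handed in (no verdict was returned): bolt drawn about 26 mm, lid lifted past the catch to about 1.1 rad and staying there, bystanders in place by the last picture, 28 s on the robot's clock.

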